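Fill the tube tray, then chock it up with the wedge

ROBOT

A 6-joint arm with a two-finger parallel gripper is mounted at the origin on a cart in front of the work surface, level with it; the furniture and walls round the work are solid. World frame = base frame: x ahead of the robot, y to its left, z up, the work surface at z = 0. Lengths are in m, angles in rad, forces in N, time in s.
With the tool pointing down it reaches from about 0.325 to 0.775 m from the base axis. Payload 5.5 kg.
Tool frame: the origin (TCP) lies at the very end of the fingers, on their centre line; the grasp point (between the pads) lies 19 mm behind it (robot.grip_point_offset is the distance from the TCP to the grasp point, in m); z points along the fingers, y is the line along which they close (so a half turn about z gives the same grasp; the last joint's range is limited). The gripper opens to 85 mm and grips with 20 to 120 N. Pads are 22 mm wide; open, the fingers measure 114 mm over their backs; the gripper's body (76 mm by 85 mm) begins 54 mm behind the grasp point. The pads swing forward as they close: fully open they stand 13 mm farther back than shut.
Start: joints at [-1.376, 0.091, 1.231, -0, 1.82, -0.057], TCP at [0.149, -0.581, 0.231] pointing down, gripper open.
Joint ranges: [-2.87, 2.87], [-0.86, 2.18], [0.17, 2.46], [-1.51, 4.65], [0.06, 2.69], [-2.65, 2.65]. Speed limits (rad/s): [2.57, 2.57, 3.01, 3.14, 3.14, 3.14].

INTERFACE

Orientations are given as a unit quaternion [w, x, y, z].
In Python, from workcell import robot, grab_frame gives the robot as it stands.
- The arm moves only by the tool jog_arm, never from a script. Its arguments are lists of equal length, an entry for each row: "offset": the shift along the tool's x, y, z in m, a list of three; "twist": the turn, a rotation vector about the tool's x, y, z in degrees, a list of three; "hand": the opening, from 0 (shut) to 1 (fully open). In form: {"offset": [[x, y, z], ...], "twist": [[rx, ry, rz], ...], "hand": [hand, ...]}. A call has exactly 8 rows; each row shifts and turns the commanded pose from where the row before left it, along the tool's axes as they then stand; what a row does not reach is not made up. A row lasts 1/12 s, in which the tool goes at most 41.7 mm and 7.16 degrees, less where a joint would pass 70% of its speed; a pose out of reach is approached as far as the arm can. A call with a gripper value outside its range is refused whole. The fingers move at their own pace and stop on an object; "newtons" is the grip in N (left out, the last holds). Time passes only in rows, so rows that do not move let the fingers close, or fill a call up. It gives the time, the measured TCP pose, the force and the opening at its end, in the units of the state.
- robot.read_state(): the state, without advancing time (a new reading comes with each control period).
- grab_frame(name): name is "side" or "top" or "wrist"; returns a dict with "color" (420x560x3 uint8, red, green, blue), "camera_matrix" (3x3 intrinsics, pixels), "R" (3x3) and "t" (3): a world point X has camera coordinates R X + t; the wrist camera has in their place "T_tool_cam" (4x4, takes a point from camera to tool coordinates, whose origin is the TCP and whose axes are the flange's). Camera axes: x right, y down, z forward; pixel columns grow to the right and rows downward; lengths in m; the calibration is good to about 2 mm. The wrist camera is an equidistant fisheye: a pixel r from the principal point sees the ray r / f radians off the axis. A picture is of the moment at which its call begins: read the wrist's pose just before it. There is no depth.
- robot.hand_in(): hands the job in, once; it reports no verdict.
The state is a dict: "time": time; "joint_pos": joint angles; "dq": joint speeds; "joint_torque": joint torques, N m; "ee_pos": TCP position; "tcp_rot": TCP orientation; "wrist_force": force on the tool from outside, world axes, zero at the start; "torque": the same for the moment, N m; "opening": finger opening in m.
Only numpy, scipy, OpenCV 4.12 (cv2) and the standard library are available. Lean on these libraries where they do the work, as an engineer would, in place of code of your own. Each camera call takes 0.05 s, during which the arm holds its last target. There are 200 camera calls.

TASK

Put the spare tube from the grey holder into the one empty pocket of the green hinged tube tray and let it go. Then push the orange wedge, flat on the desk and thin end first, under the steel bar at the tray's front until the loaded tray has just lifted off its two rubber pads (bar raised about 5 mm, and no more than 8), so that a colleague can change the pads. Finish while still gripping the wedge in place, with the wedge alone carrying the tray's front; leave the other tubes, the beaker, the eraser and the dropper bottle as they are.

Things in the scene. Friction and masses are not known exactly. Their poses are not given: they have to be found in the camera images.
- rack: Aluminium base of the tube rack, fixed, 118 x 206 mm (x, y): two side sills and a rear crossbar 8 mm high; between the sills the desk is bare for 140 mm of width, open to the front. Origin on the desk below the middle of the row of four pockets; x to the rear (hinge side), y left along the row, z up. Seated tubes reach 106 mm high; the front bar lies at x = -60 mm.
- tray (a joint): Hinge of the green tray at its rear (line at x = +50, z = 16 mm of the rack), rad: 0 = down on its two rubber pads, growing as the front rises. The front bar is 110 mm from the hinge: 0.045 rad = bar raised 5 mm. The tray weighs 0.35 to 0.65 kg and falls back by itself; 2 to 4 N at the bar lift it, pushing the wedge in takes up to about 8 N.
- lift_bar (a point): Centre of the steel lift bar at the tray's front: round bar 8 mm in diameter, 118 mm long, lying along the rack's y. At the start this point is 13 mm above the desk, so the gap below the bar is 9 mm. Axes as the tray's.
- pocket0 (a point): Pocket 0 of the green tray (leftmost, +y end of the row). This point: its centre at the tray floor, where a seated tube's foot stands, 16 mm above the desk with the tray down. The pocket is a 20 mm hole in the top plate, its rim 46 mm above this point. Pockets are 45 mm apart; x to the tray's rear, y left, z up. At the start just one of the four, which varies, is empty.
- pocket1 (a point): Pocket 1 of the green tray (second from the left). This point: its centre at the tray floor, where a seated tube's foot stands, 16 mm above the desk with the tray down. The pocket is a 20 mm hole in the top plate, its rim 46 mm above this point. Pockets are 45 mm apart; x to the tray's rear, y left, z up. At the start just one of the four, which varies, is empty.
- pocket2 (a point): Pocket 2 of the green tray (third from the left). This point: its centre at the tray floor, where a seated tube's foot stands, 16 mm above the desk with the tray down. The pocket is a 20 mm hole in the top plate, its rim 46 mm above this point. Pockets are 45 mm apart; x to the tray's rear, y left, z up. At the start just one of the four, which varies, is empty.
- pocket3 (a point): Pocket 3 of the green tray (rightmost, -y end). This point: its centre at the tray floor, where a seated tube's foot stands, 16 mm above the desk with the tray down. The pocket is a 20 mm hole in the top plate, its rim 46 mm above this point. Pockets are 45 mm apart; x to the tray's rear, y left, z up. At the start just one of the four, which varies, is empty.
- tube0_mid (a point): Tube that already stands in one of the tray's pockets; leave it there. Orange cap. 15 ml tube with screw cap, 90 mm tall: clear body 16 mm in diameter with a round foot, ridged cap 22 mm in diameter on its top 13 mm (grip it there). This point is on its axis half-way up, 45 mm above the foot; z along the axis to the cap.
- tube1_mid (a point): Tube that already stands in one of the tray's pockets; leave it there. Blue cap. 15 ml tube with screw cap, 90 mm tall: clear body 16 mm in diameter with a round foot, ridged cap 22 mm in diameter on its top 13 mm (grip it there). This point is on its axis half-way up, 45 mm above the foot; z along the axis to the cap.
- tube2_mid (a point): Tube that already stands in one of the tray's pockets; leave it there. Orange cap. 15 ml tube with screw cap, 90 mm tall: clear body 16 mm in diameter with a round foot, ridged cap 22 mm in diameter on its top 13 mm (grip it there). This point is on its axis half-way up, 45 mm above the foot; z along the axis to the cap.
- spare_mid (a point): The spare tube (orange cap, green contents), standing in the grey holder. 15 ml tube with screw cap, 90 mm tall: clear body 16 mm in diameter with a round foot, ridged cap 22 mm in diameter on its top 13 mm (grip it there). This point is on its axis half-way up, 45 mm above the foot; z along the axis to the cap.
- holder: Grey holder block of the spare tube, fixed, 64 x 64 mm, 40 mm high, with one 20 mm hole in which the tube stands 6 mm above the desk. Origin on the desk below its centre.
- wedge_tab (a point): Centre of the upright grip tab of the orange wedge, loose, flat on the desk, 103 x 34 mm, 0.1 to 0.16 kg; x from tab to thin nose, z up. Tab 34 (x) x 14 (y) mm, from 24 to 58 mm above the underside; this point is 40 mm above the underside, 83 mm behind the nose. Ramp 3 mm high at the nose, 24 mm at 63 mm behind it (1 in 3): it meets the bar with the nose 18 mm past the bar's centre, lifts it 5 mm at 33.
- beaker: Bystander: light grey plastic beaker, 79 mm across, 64 mm high, loose. Origin at the centre of its underside.
- eraser: Bystander: blue and white eraser, 20 x 42 x 13 mm, loose. Origin at the centre of its underside.
- dropper: Bystander: small white dropper bottle with a blue cap, 33 mm across, 65 mm high, loose. Origin at the centre of its underside.

How it is judged:
On the way:
1. the spare tube stands in the empty pocket, let go, with the tray still down on its pads (((x of spare_mid in the frame of pocket0 between -0.009 and 0.009 m and y of spare_mid in the frame of pocket0 between -0.009 and 0.009 m and z of spare_mid in the frame of pocket0 between 0.038 and 0.049 m) or (x of spare_mid in the frame of pocket1 between -0.009 and 0.009 m and y of spare_mid in the frame of pocket1 between -0.009 and 0.009 m and z of spare_mid in the frame of pocket1 between 0.038 and 0.049 m) or (x of spare_mid in the frame of pocket2 between -0.009 and 0.009 m and y of spare_mid in the frame of pocket2 between -0.009 and 0.009 m and z of spare_mid in the frame of pocket2 between 0.038 and 0.049 m) or (x of spare_mid in the frame of pocket3 between -0.009 and 0.009 m and y of spare_mid in the frame of pocket3 between -0.009 and 0.009 m and z of spare_mid in the frame of pocket3 between 0.038 and 0.049 m)) and contact force between the fingers and spare below 0.1 N and value of joint tray below 0.008 rad and distance of each of tube0_mid, tube1_mid, tube2_mid from where it was at the start of the episode below 0.015 m), for 0.2 s.
At the end, for the whole second after the job is handed in: Four tubes seated (spare within 9 mm of its pocket's centre, others moved < 15 mm); tray at rest at 0.015 to 0.075 rad (bar 1.7 to 8.2 mm up), carried by the wedge, which is flat (0.12 rad, < 7 mm off the desk) and gripped with > 2 N; robot touches neither tray nor spare (((x of spare_mid in the frame of pocket0 between -0.009 and 0.009 m and y of spare_mid in the frame of pocket0 between -0.009 and 0.009 m and z of spare_mid in the frame of pocket0 between 0.038 and 0.049 m) or (x of spare_mid in the frame of pocket1 between -0.009 and 0.009 m and y of spare_mid in the frame of pocket1 between -0.009 and 0.009 m and z of spare_mid in the frame of pocket1 between 0.038 and 0.049 m) or (x of spare_mid in the frame of pocket2 between -0.009 and 0.009 m and y of spare_mid in the frame of pocket2 between -0.009 and 0.009 m and z of spare_mid in the frame of pocket2 between 0.038 and 0.049 m) or (x of spare_mid in the frame of pocket3 between -0.009 and 0.009 m and y of spare_mid in the frame of pocket3 between -0.009 and 0.009 m and z of spare_mid in the frame of pocket3 between 0.038 and 0.049 m)) and distance of each of tube0_mid, tube1_mid, tube2_mid from where it was at the start of the episode below 0.015 m and value of joint tray between 0.015 and 0.075 rad and velocity of joint tray between -0.02 and 0.02 rad/s and contact force between the fingers and wedge above 2 N and contact force between wedge and tray above 0.3 N and contact force between each of the arm, the fingers and tray below 0.2 N and contact force between the fingers and spare below 0.1 N and angle between wedge_tab's own z axis and vertical below 0.12 rad and height (world z) of wedge_tab below 0.047 m); the arm keeps its last pose, push and grip.
It fails at once if the tray's front is raised more than about 12 mm (value of joint tray above 0.11 rad).
It fails at once if a tube that was already in the tray is pulled out or shifted by more than 25 mm (distance of any of tube0_mid, tube1_mid, tube2_mid from where it was at the start of the episode above 0.025 m).
It fails at once if the beaker, eraser or dropper bottle is moved by more than 20 mm (distance of any of beaker, eraser, dropper from where it was at the start of the episode above 0.02 m).
It also fails if it takes over 53 s, if anything falls off the work surface, if the arm or the gripper's body presses on something with over 40 N, if the wrist force passes 120 N, or if a joint passes its speed limit or range.

## Working session

There is one attempt and no reset: what is moved stays moved. The work goes in short steps, Python scripts to look and compute and a tool call to move; the robot and the scene stay as the last step left them, time stands still between calls to the robot, and variables do not carry over. Pictures are saved under pics/ and viewed, on a budget of 10 in all, crops included, one or two more only if the job needs it, and the job is handed in when it is done.

Besides the shell and the picture viewer there is one more tool, called after "Emit:" as name(argument=value, ...) on one line, values as JSON. jog_arm: Moves the arm, as the interface text tells. Its arguments: {"type":"object","properties":{"offset":{"type":"array"},"twist":{"type":"array"},"hand":{"type":"array"},"newtons":{"type":"number"}},"required":["offset","twist","hand"]}

```bash
ls; mkdir -p pics
python3 - <<'E'
from workcell import robot, grab_frame
import cv2,numpy as np
for n in("side","top"):
    f=grab_frame(n); cv2.imwrite(f"pics/{n}0.png",f["color"][...,::-1]); np.savez(f"{n}0.npz",**{k:v for k,v in f.items()})
    print(n,np.round(f["camera_matrix"],1).tolist(),np.round(f["R"],3).tolist(),np.round(f["t"],3).tolist())
    c=-f["R"].T@f["t"];print("cam",c)
print(robot.read_state())
E
```

```text
pics
side [[487.0, 0.0, 290.3], [0.0, 487.0, 204.9], [0.0, 0.0, 1.0]] [[-0.947, -0.322, -0.004], [-0.21, 0.628, -0.75], [0.243, -0.709, -0.662]] [0.509, 0.138, 1.102]
cam [0.24228113 0.85852586 0.83452966]
top [[392.7, 0.0, 279.9], [0.0, 392.7, 217.2], [0.0, 0.0, 1.0]] [[-0.023, -1.0, 0.007], [-0.998, 0.022, -0.058], [0.058, -0.008, -0.998]] [0.064, 0.488, 1.043]
cam [0.4280453  0.06184722 1.06904681]
{'time': 0.1, 'joint_pos': array([-1.37571162e+00,  9.17781892e-02,  1.23177462e+00, -8.00916721e-06,
        1.81977208e+00, -5.67173682e-02]), 'dq': array([ 0.00068328, -0.00081787, -0.00228615, -0.00015766, -0.00186284,
        0.00019772]), 'joint_torque': array([ 2.58431559e-03, -4.60217249e+01, -4.19217789e+01,  2.41689548e-05,
        1.06736447e-02,  7.34714860e-06]), 'ee_pos': array([ 0.14942757, -0.5808407 ,  0.23026198]), 'tcp_rot': array([-8.63778634e-04,  9.92084679e-01,  1.25567667e-01, -6.37461675e-05]), 'wrist_force': array([ 0.24971139,  0.01278881, -0.01394055]), 'torque': array([0.0393656 , 0.03672055, 0.00834416]), 'opening': 0.08538944454437046}
```

View pics/top0.png

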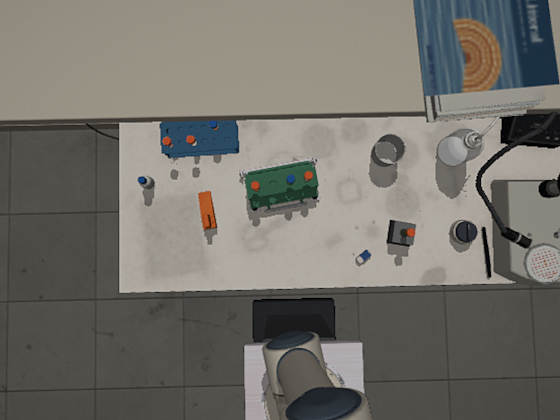

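View pics/side0.png

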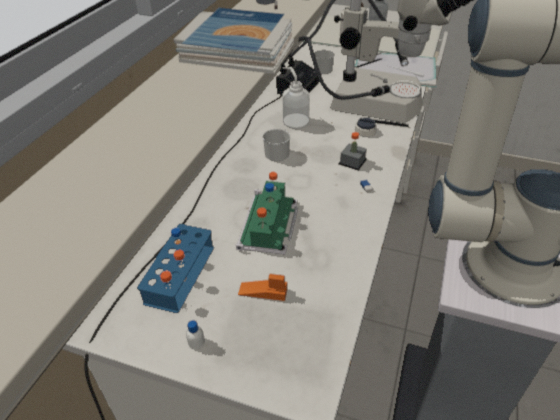

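The top view shows the green tray at (282,185) with caps at (255,185), (291,180) and (308,175), so pocket 1, near (273,183), is empty. The wedge is at (207,212) with its tab toward the robot. The holder with the spare is at (402,233), and the beaker is at (388,150). The eraser (363,257) and the dropper (145,183) are well clear. The side view agrees: the wedge nose points away from the robot.

```bash
cat > h.py <<'E'
import numpy as np,cv2
from scipy.spatial.transform import Rotation as Ro
def ray(f,uv):
    K=f["camera_matrix"];d=np.linalg.inv(K)@[uv[0],uv[1],1.];return -f["R"].T@f["t"],f["R"].T@d
def onz(f,uv,z):
    c,d=ray(f,uv);return c+d*(z-c[2])/d[2]
def proj(f,X):
    p=f["camera_matrix"]@(f["R"]@np.array(X)+f["t"]);return p[:2]/p[2]
def tri(f1,u1,f2,u2):
    A=[];b=[]
    for f,u in((f1,u1),(f2,u2)):
        c,d=ray(f,u);d/=np.linalg.norm(d);M=np.eye(3)-np.outer(d,d);A.append(M);b.append(M@c)
    return np.linalg.lstsq(np.vstack(A),np.hstack(b),rcond=None)[0]
def blobs(img,lo,hi,amin=8):
    h=cv2.cvtColor(img,cv2.COLOR_RGB2HSV);m=cv2.inRange(h,lo,hi)
    n,l,s,c=cv2.connectedComponentsWithStats(m);return [(np.round(c[i],1),s[i].tolist(),l==i) for i in range(1,n) if s[i][4]>=amin]
ORANGE=((3,150,100),(16,255,255));GREEN=((60,80,30),(90,255,255));BLUE=((100,120,60),(125,255,255))
def wray(f,st,uv):
    K=f["camera_matrix"];x=np.array([uv[0]-K[0,2],uv[1]-K[1,2]]);r=np.hypot(*x);th=r/K[0,0]
    d=np.array([*(np.sin(th)*x/max(r,1e-9)),np.cos(th)]);T=f["T_tool_cam"];q=st["tcp_rot"]
    R=Ro.from_quat([q[1],q[2],q[3],q[0]]).as_matrix()
    return R@T[:3,3]+st["ee_pos"],R@(T[:3,:3]@d)
def wproj(f,st,X):
    T=f["T_tool_cam"];q=st["tcp_rot"];R=Ro.from_quat([q[1],q[2],q[3],q[0]]).as_matrix()
    p=T[:3,:3].T@(R.T@(np.array(X)-st["ee_pos"])-T[:3,3]);th=np.arctan2(np.hypot(p[0],p[1]),p[2]);K=f["camera_matrix"]
    return K[:2,2]+K[0,0]*th*p[:2]/np.hypot(p[0],p[1])
def wonz(f,st,uv,z):
    c,d=wray(f,st,uv);return c+d*(z-c[2])/d[2]
E
python3 - <<'E'
from h import *
T=np.load("top0.npz");S=np.load("side0.npz")
for n,f in(("top",T),("side",S)):
    print(n)
    for k,(lo,hi) in (("O",ORANGE),("G",GREEN),("B",BLUE)):
        for c,s,m in blobs(f["color"],lo,hi):
            if k=="B" and s[4]>400: continue
            print(k,c,s,"z.1",np.round(onz(f,c,.1),3),"z0",np.round(onz(f,c,0),3)[:2])
    for k,(lo,hi) in (("O",ORANGE),("G",GREEN)):
        b=[x for x in blobs(f["color"],lo,hi) if x[1][4]>100]
        if b: 
            m=max(b,key=lambda x:x[1][4]);r=cv2.minAreaRect(np.argwhere(m[2])[:,::-1].astype(np.float32));print(k,"rect",r)
            print([np.round(onz(f,p,.062 if k=="G" else .01),3)[:2].tolist() for p in cv2.boxPoints(r)])
E
```

```text
top
O [479.6  55.6] [479, 50, 2, 13, 16] z.1 [ 0.884 -0.463  0.1  ] z0 [ 0.931 -0.517]
O [468.   57.5] [466, 53, 5, 10, 32] z.1 [ 0.88  -0.433  0.1  ] z0 [ 0.926 -0.484]
O [470.4  85.5] [465, 85, 12, 2, 15] z.1 [ 0.807 -0.436  0.1  ] z0 [ 0.846 -0.487]
O [166.4 140.7] [163, 137, 8, 8, 49] z.1 [0.682 0.333 0.1  ] z0 [0.708 0.36 ]
O [190.2 139. ] [187, 136, 8, 7, 48] z.1 [0.685 0.273 0.1  ] z0 [0.711 0.295]
O [308.3 174.9] [304, 171, 9, 9, 58] z.1 [ 0.588 -0.019  0.1  ] z0 [ 0.605 -0.028]
O [254.7 185.3] [251, 181, 8, 10, 57] z.1 [0.565 0.115 0.1  ] z0 [0.579 0.12 ]
O [206.5 209.5] [199, 191, 17, 39, 435] z.1 [0.507 0.235 0.1  ] z0 [0.516 0.253]
O [410.5 232.1] [407, 229, 8, 8, 54] z.1 [ 0.44  -0.268  0.1  ] z0 [ 0.441 -0.302]
G [280.9 184.5] [245, 161, 73, 48, 2239] z.1 [0.566 0.049 0.1  ] z0 [0.58  0.048]
B [430.6  55.4] [429, 50, 4, 12, 37] z.1 [ 0.887 -0.338  0.1  ] z0 [ 0.935 -0.38 ]
B [432.5  69. ] [431, 64, 4, 11, 26] z.1 [ 0.852 -0.341  0.1  ] z0 [ 0.895 -0.383]
B [290.4 178.4] [287, 175, 8, 8, 56] z.1 [0.58  0.025 0.1  ] z0 [0.596 0.022]
B [141.2 179.4] [138, 177, 7, 6, 35] z.
[... 1251 characters left out ...]
 0.1  ] z0 [ 1.183 -1.265]
B [266.6  17.1] [252, 13, 29, 10, 183] z.1 [ 0.972 -0.984  0.1  ] z0 [ 1.072 -1.235]
B [363.8 183. ] [361, 181, 7, 5, 22] z.1 [ 0.371 -0.059  0.1  ] z0 [ 0.388 -0.184]
B [269.  186.7] [265, 183, 9, 9, 63] z.1 [0.581 0.026 0.1  ] z0 [ 0.628 -0.087]
B [192.3 326.3] [188, 321, 9, 12, 86] z.1 [0.573 0.436 0.1  ] z0 [0.618 0.379]
O rect ((263.16632080078125, 285.11358642578125), (46.29879379272461, 24.590604782104492), 7.765166282653809)
[[0.557, 0.281], [0.577, 0.216], [0.475, 0.201], [0.46, 0.265]]
G rect ((270.9000244140625, 216.29998779296875), (42.37451171875, 69.57009887695312), 18.434946060180664)
[[0.591, 0.185], [0.631, -0.049], [0.517, -0.031], [0.494, 0.195]]
```

```bash
cat >> h.py <<'E'
def mat(q): return Ro.from_quat([q[1],q[2],q[3],q[0]]).as_matrix()
def down(yaw):
    c,s=np.cos(yaw),np.sin(yaw);return np.array([[c,s,0],[s,-c,0],[0,0,-1.]])
def plan(st,pos,yawdeg,N):
    "suggest N rows of equal world shift, turning evenly to tool-down with tool x at yawdeg; returns rows in tool axes"
    R=mat(st["tcp_rot"]);v=Ro.from_matrix(R.T@down(np.radians(yawdeg))).as_rotvec();d=(np.array(pos)-st["ee_pos"])/N
    out=[]
    for i in range(N):
        out.append(np.round(R.T@d,4).tolist());R=R@Ro.from_rotvec(v/N).as_matrix()
    print("twist/row",np.round(np.degrees(v/N),2).tolist());print(out)
E
python3 - <<'E'
from h import *
from workcell import robot
plan(robot.read_state(),[.44,-.271,.2],99.6,16)
E
```

```text
twist/row [-0.0, -0.0, -5.32]
[[0.0224, -0.0142, 0.0019], [0.0236, -0.0121, 0.0019], [0.0247, -0.0098, 0.0019], [0.0255, -0.0075, 0.0019], [0.026, -0.0051, 0.0019], [0.0264, -0.0027, 0.0019], [0.0265, -0.0002, 0.0019], [0.0265, 0.0022, 0.0019], [0.0261, 0.0047, 0.0019], [0.0256, 0.0071, 0.0019], [0.0248, 0.0094, 0.0019], [0.0238, 0.0117, 0.0019], [0.0226, 0.0139, 0.0019], [0.0213, 0.0159, 0.0019], [0.0197, 0.0178, 0.0019], [0.018, 0.0196, 0.0019]]
```

Emit:
jog_arm(offset=[[0.022, -0.014, 0.002], [0.024, -0.012, 0.002], [0.025, -0.01, 0.002], [0.0255, -0.0075, 0.002], [0.026, -0.005, 0.002], [0.0265, -0.0025, 0.002], [0.0265, 0, 0.002], [0.0265, 0.002, 0.002]], twist=[[0, 0, -5.3], [0, 0, -5.3], [0, 0, -5.3], [0, 0, -5.3], [0, 0, -5.3], [0, 0, -5.3], [0, 0, -5.3], [0, 0, -5.3]], hand=[1, 1, 1, 1, 1, 1, 1, 1])

```text
time: 0.77
ee_pos: [0.2961, -0.4254, 0.2147]
tcp_rot: [-0.0, 0.878, 0.478, 0.0]
wrist_force: [-0.7, -0.7, 0.7]
opening: 0.0852
```

Emit:
jog_arm(offset=[[0.026, 0.0045, 0.002], [0.0255, 0.007, 0.002], [0.025, 0.0095, 0.002], [0.024, 0.012, 0.002], [0.0225, 0.014, 0.002], [0.021, 0.016, 0.002], [0.0195, 0.018, 0.002], [0.018, 0.0195, 0.002]], twist=[[0, 0, -5.3], [0, 0, -5.3], [0, 0, -5.3], [0, 0, -5.3], [0, 0, -5.3], [0, 0, -5.3], [0, 0, -5.3], [0, 0, -5.4]], hand=[1, 1, 1, 1, 1, 1, 1, 1])

```text
time: 1.43
ee_pos: [0.4425, -0.2716, 0.1987]
tcp_rot: [-0.0, 0.646, 0.764, -0.0]
wrist_force: [0.7, -0.7, -0.3]
opening: 0.0855
```

```bash
cat >> h.py <<'E'
def snap(name):
    from workcell import robot,grab_frame
    st=robot.read_state();f=grab_frame("wrist");cv2.imwrite(f"pics/{name}.png",f["color"][...,::-1])
    import pickle;pickle.dump((f,st),open(name+".pkl","wb"));return f,st
E
python3 - <<'E'
from h import *
f,st=snap("w1")
print(f["camera_matrix"].tolist(),np.round(f["T_tool_cam"],3).tolist(),st["ee_pos"],np.round(mat(st["tcp_rot"]),4).tolist(),st["wrist_force"])
print("pred cap",wproj(f,st,[.44,-.271,.096]))
for c,s,m in blobs(f["color"],*ORANGE,30): print(c,s,wonz(f,st,c,.093))
E
```

```text
[[325.19226210127806, 0.0, 277.442072310596], [0.0, 325.19226210127806, 203.92861063046112], [0.0, 0.0, 1.0]] [[0.001, -0.952, -0.306, 0.079], [1.0, 0.0, 0.001, -0.001], [-0.001, -0.306, 0.952, -0.143], [0.0, 0.0, 0.0, 1.0]] [ 0.44254139 -0.27155836  0.19868978] [[-0.1666, 0.986, -0.0006], [0.986, 0.1666, 0.0004], [0.0005, -0.0005, -1.0]] [ 0.72990088 -0.72179225 -0.2895476 ]
pred cap [275.22493363 202.38173666]
[276.7 199.2] [264, 186, 26, 27, 519] [ 0.44086062 -0.2691062   0.093     ]
```

Emit:
jog_arm(offset=[[0.0025, -0.001, 0.03], [0, 0, 0.035], [0, 0, 0.035], [0, 0, 0.03], [0, 0, 0], [0, 0, 0], [0, 0, 0], [0, 0, 0]], twist=[[0, 0, 0], [0, 0, 0], [0, 0, 0], [0, 0, 0], [0, 0, 0], [0, 0, 0], [0, 0, 0], [0, 0, 0]], hand=[1, 1, 1, 1, 0.5, 0.2, 0, 0], newtons=35)

```text
time: 2.15
ee_pos: [0.4418, -0.2715, 0.0724]
tcp_rot: [0.002, 0.647, 0.762, 0.0]
wrist_force: [0.3, -0.5, 0.7]
opening: 0.039
```

Emit:
jog_arm(offset=[[0, 0, 0], [0, 0, 0], [0, 0, 0], [0, 0, 0], [0, 0, 0], [0, 0, 0], [0, 0, -0.002], [0, 0, -0.004]], twist=[[0, 0, 0], [0, 0, 0], [0, 0, 0], [0, 0, 0], [0, 0, 0], [0, 0, 0], [0, 0, 0], [0, 0, 0]], hand=[0, 0, 0, 0, 0, 0, 0, 0])

```text
time: 2.82
ee_pos: [0.4404, -0.2704, 0.0755]
tcp_rot: [-0.0, 0.647, 0.762, -0.0]
wrist_force: [-0.5, 0.1, 0.4]
opening: 0.0196
```

Emit:
jog_arm(offset=[[0, 0, -0.01], [0, 0, -0.02], [0, 0, -0.03], [0, 0, -0.03], [0, 0, -0.025], [0, 0, -0.01], [0, 0, 0], [0, 0, 0]], twist=[[0, 0, 0], [0, 0, 0], [0, 0, 0], [0, 0, 0], [0, 0, 0], [0, 0, 0], [0, 0, 0], [0, 0, 0]], hand=[0, 0, 0, 0, 0, 0, 0, 0])

```text
time: 3.48
ee_pos: [0.4405, -0.2704, 0.1999]
tcp_rot: [0.0, 0.647, 0.762, 0.0]
wrist_force: [-0.3, 0.5, -1.0]
opening: 0.0194
```

Run:
```python
from h import *
from workcell import grab_frame
f,st=snap("w2"); print(st["ee_pos"],st["opening"],st["wrist_force"])
s=grab_frame("side");S=s["color"]
p=proj(s,st["ee_pos"]);print(p)
a=cv2.resize(S[int(p[1])-70:int(p[1])+80,int(p[0])-75:int(p[0])+75],(400,400),interpolation=cv2.INTER_CUBIC)
b=cv2.resize(f["color"],(400,300));b=np.vstack([b,np.zeros((100,400,3),np.uint8)])
cv2.imwrite("pics/c2.png",np.hstack([a,b])[...,::-1])
plan(st,[.5725,.070,st["ee_pos"][2]],99.6,12)
```

```text
[ 0.44054174 -0.27044783  0.19990319] 0.019350631000067328 [-0.27464712  0.49537452 -1.02189176]
[358.50527554  99.44616671]
twist/row [0.0, 0.0, -0.02]
[[0.0262, 0.0154, -0.0], [0.0262, 0.0155, -0.0], [0.0262, 0.0155, -0.0], [0.0262, 0.0155, -0.0], [0.0262, 0.0155, -0.0], [0.0262, 0.0155, -0.0], [0.0262, 0.0155, -0.0], [0.0262, 0.0155, -0.0], [0.0262, 0.0155, -0.0], [0.0262, 0.0155, -0.0], [0.0262, 0.0156, -0.0], [0.0261, 0.0156, -0.0]]
```

View pics/c2.png

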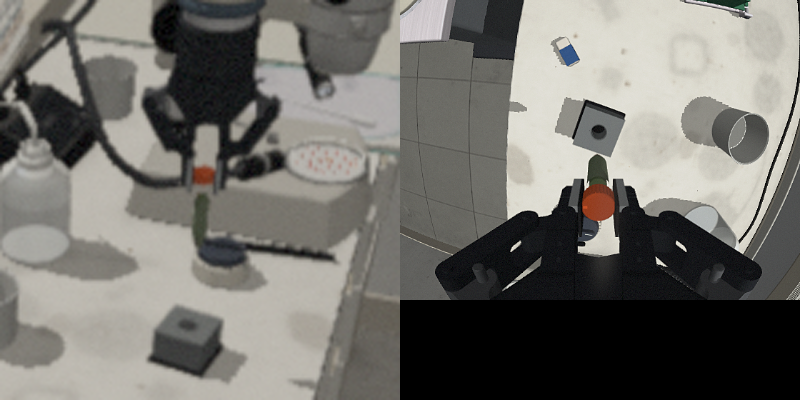

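The holder's hole is empty. The spare hangs upright with its cap between the pads, at about (277,284) in the full-size wrist image. I'll carry it to the tray and measure there.

Emit:
jog_arm(offset=[[0.02, 0.012, 0], [0.026, 0.0155, 0], [0.026, 0.0155, 0], [0.026, 0.0155, 0], [0.026, 0.0155, 0], [0.026, 0.0155, 0], [0.026, 0.0155, 0], [0.026, 0.0155, 0]], twist=[[0, 0, 0], [0, 0, 0], [0, 0, 0], [0, 0, 0], [0, 0, 0], [0, 0, 0], [0, 0, 0], [0, 0, 0]], hand=[0, 0, 0, 0, 0, 0, 0, 0])

```text
time: 4.25
ee_pos: [0.5262, -0.05, 0.1978]
tcp_rot: [-0.002, 0.647, 0.762, -0.001]
wrist_force: [0.6, -0.1, 0.2]
opening: 0.0194
```

Emit:
jog_arm(offset=[[0.026, 0.0155, 0], [0.026, 0.0155, 0], [0.026, 0.0155, 0], [0.026, 0.0155, 0], [0, 0, 0], [0, 0, 0], [0, 0, 0], [0, 0, 0]], twist=[[0, 0, 0], [0, 0, 0], [0, 0, 0], [0, 0, 0], [0, 0, 0], [0, 0, 0], [0, 0, 0], [0, 0, 0]], hand=[0, 0, 0, 0, 0, 0, 0, 0])

```text
time: 4.92
ee_pos: [0.5705, 0.0601, 0.1993]
tcp_rot: [-0.0, 0.648, 0.762, -0.001]
wrist_force: [0.6, 1.3, -0.3]
opening: 0.0193
```

Run:
```python
from h import *
f,st=snap("w3"); print(st["ee_pos"],st["opening"])
R=mat(st["tcp_rot"])
print(np.round(R,3).tolist())
for n,c0 in(("O",ORANGE),("B",BLUE)):
  for c,s,m in blobs(f["color"],*c0,60):
    w=wonz(f,st,c,.105);g=wonz(f,st,c,st["ee_pos"][2]+.026)
    print(n,c,s,"z.105",np.round(w,4),"as held cap, tool",np.round(R.T@(g-st["ee_pos"]),4))
```

```text
[0.57049497 0.06008154 0.19932227] 0.019274186302132103
[[-0.161, 0.987, -0.002], [0.987, 0.161, -0.0], [-0.0, -0.002, -1.0]]
O [256.7   2.3] [202, 0, 103, 8, 541] z.105 [0.53   0.2102 0.105 ] as held cap, tool [ 0.1163 -0.0081 -0.026 ]
O [464.6  60.7] [460, 55, 11, 12, 100] z.105 [0.6975 0.205  0.105 ] as held cap, tool [ 0.1004  0.073  -0.0261]
O [283.5 134.8] [270, 121, 28, 29, 636] z.105 [0.5652 0.1152 0.105 ] as held cap, tool [ 0.0672  0.0015 -0.026 ]
O [276.9 283.9] [255, 258, 46, 51, 1820] z.105 [ 0.5805 -0.0085  0.105 ] as held cap, tool [ 0.0057 -0.0009 -0.026 ]
B [438.7  55.6] [388, 0, 106, 119, 9527] z.105 [0.6731 0.2015 0.105 ] as held cap, tool [ 0.1007  0.0609 -0.0261]
B [292.6 246. ] [289, 234, 8, 24, 111] z.105 [0.5872 0.029  0.105 ] as held cap, tool [ 0.0235  0.0053 -0.026 ]
B [120.4 318.4] [111, 309, 20, 19, 195] z.105 [ 0.4332 -0.0826  0.105 ] as held cap, tool [-0.0187 -0.0785 -0.0259]
```

View pics/w3.png

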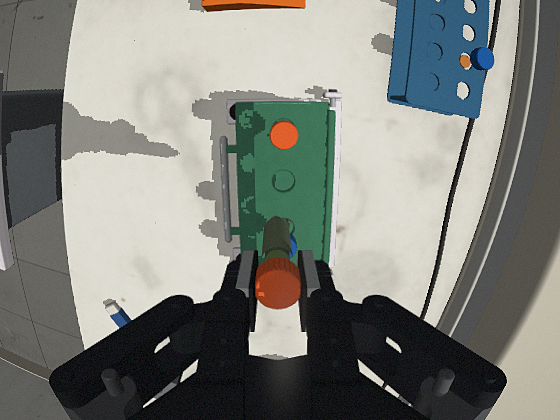

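Run:
```python
from h import *
import pickle
f,st=pickle.load(open("w3.pkl","rb"));R=mat(st["tcp_rot"])
# hole ring: dark edge pixels near (284,181)
g=cv2.cvtColor(f["color"],cv2.COLOR_RGB2GRAY);x0,y0=264,160
roi=g[y0:y0+42,x0:x0+42];bl=cv2.medianBlur(roi,21)
m=((bl.astype(int)-roi)>10).astype(np.uint8);cs,_=cv2.findContours(m,cv2.RETR_EXTERNAL,cv2.CHAIN_APPROX_NONE)
for c in cs:
    if len(c)>15:
        e=cv2.fitEllipse(c);p=np.array(e[0])+[x0,y0];print("ring",p,e[1],len(c),wonz(f,st,p,.062))
g1=np.array([.5725,.070,.062])
for k,X in(("p0cap",[.565,.115,.106]),("p1rim",[.5725,.07,.062]),("p2rim",[.580,.025,.062]),("p2cap",[.580,.025,.106]),("p3cap",[.588,-.019,.106])):print(k,wproj(f,st,X))
for dx in(0,.002,.004):
    print(dx,"foot",wproj(f,st,st["ee_pos"]+R@[dx,0,.0635]),"captop",wproj(f,st,st["ee_pos"]+R@[dx,0,-.0265]))
print([ (i,g[i,270:300:2].tolist()) for i in (168,172,181,190,194)])
# long edges of bar
```

```text
ring [283.35026741 180.59890556] (21.57465934753418, 22.398286819458008) 111 [0.57321036 0.07087239 0.062     ]
p0cap [283.25287015 135.13567726]
p1rim [282.39846602 181.41330389]
p2rim [282.30870476 229.07467831]
p2cap [282.99949718 249.71321359]
p3cap [283.52306037 295.67694363]
0 foot [278.35766508 221.06348732] captop [279.00978491 295.69870372]
0.002 foot [278.36216212 218.30830164] captop [279.02320214 291.84160383]
0.004 foot [278.36664205 215.53566537] captop [279.03665011 287.92337551]
[(168, [98, 95, 98, 94, 95, 98, 95, 105, 100, 97, 97, 97, 98, 93, 98]), (172, [95, 96, 92, 95, 99, 104, 101, 93, 100, 100, 77, 90, 98, 98, 96]), (181, [97, 56, 60, 102, 98, 99, 90, 98, 98, 97, 97, 98, 44, 101, 98]), (190, [99, 97, 94, 79, 47, 57, 70, 71, 58, 49, 79, 99, 98, 100, 99]), (194, [93, 93, 92, 96, 96, 98, 100, 96, 93, 99, 98, 99, 93, 102, 96])]
```

Emit:
jog_arm(offset=[[0.004, 0.002, 0], [0.004, 0.002, 0.005], [0, 0, 0.02], [0, 0, 0.02], [0, 0, 0.015], [0, 0, 0.005], [0, 0, 0], [0, 0, 0]], twist=[[0, 0, 0], [0, 0, 0], [0, 0, 0], [0, 0, 0], [0, 0, 0], [0, 0, 0], [0, 0, 0], [0, 0, 0]], hand=[0, 0, 0, 0, 0, 0, 0, 0])

```text
time: 5.63
ee_pos: [0.5738, 0.0696, 0.1357]
tcp_rot: [0.0, 0.647, 0.762, 0.0]
wrist_force: [0.5, -0.2, 0.2]
opening: 0.0197
```

Run:
```python
from h import *
from workcell import grab_frame
f,st=snap("w4"); print(st["ee_pos"],st["opening"],st["wrist_force"],np.round(mat(st["tcp_rot"]),3).tolist())
s=grab_frame("side");S=s["color"]
p=proj(s,[.573,.07,.062]).astype(int);print(p)
a=cv2.resize(S[p[1]-40:p[1]+35,p[0]-40:p[0]+35],(400,400),interpolation=cv2.INTER_CUBIC)
b=cv2.resize(f["color"][100:350,180:430],(400,400))
cv2.imwrite("pics/c4.png",np.hstack([a,b])[...,::-1])
R=mat(st["tcp_rot"]);print("foot",wproj(f,st,st["ee_pos"]+R@[.002,0,.0635]),"pocket rim",wproj(f,st,[.573,.0706,.062]))
```

```text
[0.57378781 0.06961443 0.1357349 ] 0.019658765350981846 [ 0.53719964 -0.22180077  0.16241683] [[-0.162, 0.987, 0.0], [0.987, 0.162, 0.0], [0.0, 0.0, -1.0]]
[266 211]
foot [278.35986843 218.30893669] pocket rim [277.40248441 214.47473639]
```

View pics/c4.png

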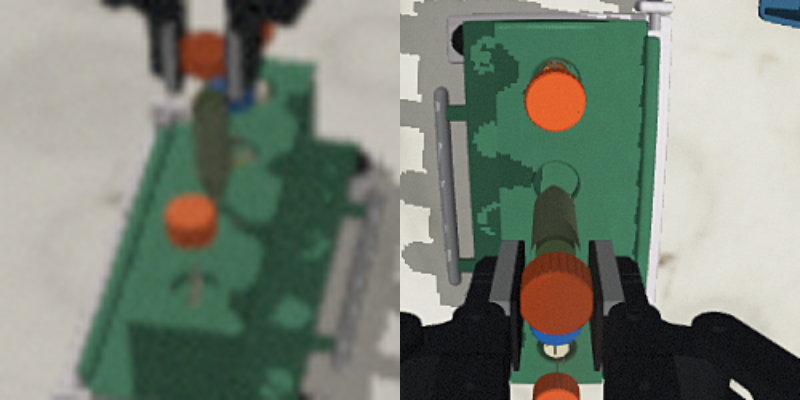

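The foot's tip at (277,217) lines up with the pocket rim centre at (278,213), within about 1 mm once the height difference is allowed for. I'll lower it now.

Emit:
jog_arm(offset=[[0, 0, 0.006], [0, 0, 0.008], [0, 0, 0.008], [0, 0, 0.01], [0, 0, 0.01], [0, 0, 0.008], [0, 0, 0.003], [0, 0, 0]], twist=[[0, 0, 0], [0, 0, 0], [0, 0, 0], [0, 0, 0], [0, 0, 0], [0, 0, 0], [0, 0, 0], [0, 0, 0]], hand=[0, 0, 0, 0, 0, 0, 0, 0])

```text
time: 6.4
ee_pos: [0.5736, 0.0696, 0.082]
tcp_rot: [0.0, 0.647, 0.762, 0.0]
wrist_force: [-0.3, 0.3, 0.4]
opening: 0.0194
```

Emit:
jog_arm(offset=[[0, 0, 0.001], [0, 0, 0.001], [0, 0, 0], [0, 0, 0], [0, 0, 0], [0, 0, 0], [0, 0, 0], [0, 0, 0]], twist=[[0, 0, 0], [0, 0, 0], [0, 0, 0], [0, 0, 0], [0, 0, 0], [0, 0, 0], [0, 0, 0], [0, 0, 0]], hand=[0, 0, 0, 0.4, 0.6, 0.8, 1, 1])

```text
time: 7.07
ee_pos: [0.5735, 0.0696, 0.0797]
tcp_rot: [-0.0, 0.647, 0.762, -0.0]
wrist_force: [0.3, -0.1, 0.3]
opening: 0.0787
```

Emit:
jog_arm(offset=[[0, 0, 0], [0, 0, -0.01], [0, 0, -0.03], [0, 0, -0.035], [0, 0, -0.035], [0, 0, -0.02], [0, 0, 0], [0, 0, 0]], twist=[[0, 0, 0], [0, 0, 0], [0, 0, 0], [0, 0, 0], [0, 0, 0], [0, 0, 0], [0, 0, 0], [0, 0, 0]], hand=[1, 1, 1, 1, 1, 1, 1, 1])

```text
time: 7.73
ee_pos: [0.5744, 0.0697, 0.2129]
tcp_rot: [0.002, 0.647, 0.762, 0.001]
wrist_force: [-0.2, 0.2, -0.4]
opening: 0.0855
```

Run:
```python
from h import *
f,st=snap("w5"); print(st["ee_pos"],st["opening"],st["wrist_force"])
for n,c0 in(("O",ORANGE),("B",BLUE)):
  for c,s,m in blobs(f["color"],*c0,60): print(n,c,s,np.round(wonz(f,st,c,.105),4)[:2],np.round(wonz(f,st,c,.01),4)[:2])
```

```text
[0.57442629 0.06966124 0.21290772] 0.0855329191825799 [-0.24699021  0.17818922 -0.43505514]
O [253.5   8.7] [198, 0, 100, 19, 1457] [0.5314 0.2183] [0.5204 0.2452]
O [443.7   2.6] [435, 0, 17, 8, 94] [0.6829 0.2641] [0.7293 0.3083]
O [451.5  69.8] [447, 64, 10, 12, 90] [0.6988 0.2069] [0.7512 0.2294]
O [275.3 144.2] [262, 131, 27, 27, 568] [0.5651 0.1153] [0.5669 0.1031]
O [276.1 198.3] [264, 185, 25, 27, 525] [0.5728 0.0721] [0.5775 0.0437]
O [276.1 292. ] [265, 279, 22, 25, 371] [ 0.5872 -0.016 ] [ 0.5974 -0.0778]
B [427.7  60.1] [377, 0, 103, 126, 9605] [0.675  0.2082] [0.7184 0.2313]
B [275.7 248. ] [264, 235, 25, 27, 522] [0.5796 0.0283] [ 0.5869 -0.0167]
```

View pics/w5.png

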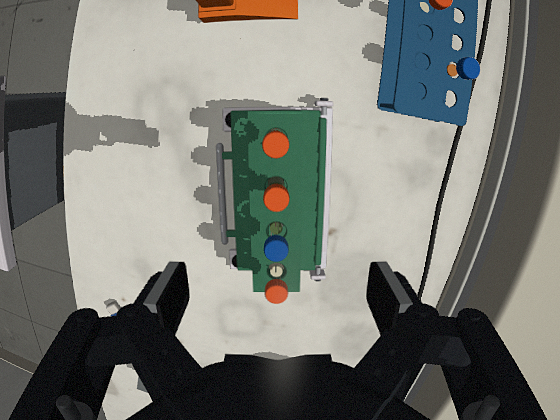

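The spare sits in pocket 1 at pixel (276,198), in line with the other caps at (275,144), (276,248) and (276,292). Its cap looks the same size as theirs, so it is fully down. The steel bar shows at about (220,190). Next is the wedge.

Run:
```python
from h import *
import pickle
from workcell import robot
f,st=pickle.load(open("w5.pkl","rb"))
g=cv2.cvtColor(f["color"],cv2.COLOR_RGB2GRAY);L=[]
for v in(145,150,190,232,238):
    r=f["color"][v,205:240].astype(int);print(v,[int(x) for x in g[v,208:236]])
plan(robot.read_state(),[.481,.2455,.213],189.5,16)
```

```text
145 [123, 129, 128, 132, 126, 131, 130, 125, 97, 95, 105, 104, 93, 79, 50, 111, 133, 131, 127, 129, 127, 133, 128, 94, 46, 55, 58, 54]
150 [127, 127, 127, 128, 130, 127, 129, 124, 96, 131, 138, 99, 87, 79, 55, 76, 142, 136, 135, 137, 138, 138, 141, 128, 45, 55, 59, 54]
190 [122, 120, 125, 125, 123, 126, 126, 127, 128, 121, 98, 134, 140, 93, 90, 76, 50, 104, 131, 127, 128, 129, 128, 130, 132, 76, 57, 60]
232 [120, 120, 118, 120, 120, 121, 121, 124, 127, 128, 127, 128, 119, 88, 105, 100, 90, 79, 58, 55, 58, 56, 53, 55, 59, 56, 56, 60]
238 [117, 121, 116, 117, 118, 122, 119, 125, 125, 120, 123, 127, 122, 95, 96, 106, 98, 81, 72, 69, 111, 133, 129, 127, 131, 129, 138, 95]
twist/row [0.0, 0.0, -5.64]
[[0.0118, -0.0039, -0.0002], [0.0121, -0.0028, -0.0002], [0.0123, -0.0016, -0.0002], [0.0124, -0.0003, -0.0002], [0.0124, 0.0009, -0.0002], [0.0122, 0.0021, -0.0002], [0.012, 0.0033, -0.0002], [0.0116, 0.0044, -0.0001], [0.0111, 0.0056, -0.0001], [0.0105, 0.0066, -0.0001], [0.0098, 0.0076, -0.0001], [0.009, 0.0086, -0.0001], [0.0081, 0.0094, -0.0001], [0.0072, 0.0102, -0.0001], [0.0061, 0.0108, -0.0001], [0.005, 0.0114, -0.0001]]
```

Emit:
jog_arm(offset=[[0.012, -0.004, 0], [0.012, -0.003, 0], [0.012, -0.0015, 0], [0.0125, 0, 0], [0.0125, 0.001, 0], [0.012, 0.002, 0], [0.012, 0.0035, 0], [0.0115, 0.0045, 0]], twist=[[0, 0, -5.6], [0, 0, -5.6], [0, 0, -5.6], [0, 0, -5.6], [0, 0, -5.6], [0, 0, -5.6], [0, 0, -5.6], [0, 0, -5.6]], hand=[1, 1, 1, 1, 1, 1, 1, 1])

```text
time: 8.45
ee_pos: [0.5269, 0.158, 0.2079]
tcp_rot: [-0.002, 0.306, 0.952, -0.001]
wrist_force: [0.3, -0.1, -0.1]
opening: 0.0855
```

Emit:
jog_arm(offset=[[0.011, 0.0055, 0], [0.0105, 0.0065, 0], [0.01, 0.0075, 0], [0.009, 0.0085, 0], [0.008, 0.0095, 0], [0.007, 0.01, 0], [0.006, 0.011, 0], [0.005, 0.0115, 0]], twist=[[0, 0, -5.6], [0, 0, -5.6], [0, 0, -5.6], [0, 0, -5.6], [0, 0, -5.6], [0, 0, -5.7], [0, 0, -5.7], [0, 0, -5.7]], hand=[1, 1, 1, 1, 1, 1, 1, 1])

```text
time: 9.12
ee_pos: [0.4814, 0.246, 0.2078]
tcp_rot: [-0.002, -0.083, 0.997, -0.001]
wrist_force: [0.2, 0.1, -0.5]
opening: 0.0852
```

Run:
```python
from h import *
import pickle
f,st=pickle.load(open("w5.pkl","rb"))
for p in((219,145),(221.2,190),(224,238)):print("bar",wonz(f,st,p,.0145))
f,st=snap("w6"); print(st["ee_pos"],st["opening"],np.round(mat(st["tcp_rot"]),3).tolist())
for c,s,m in blobs(f["color"],*ORANGE,60): print(c,s,wonz(f,st,c,.02))
```

```text
bar [0.50773184 0.09383603 0.0145    ]
bar [0.51617105 0.04476894 0.0145    ]
bar [ 0.52553817 -0.01195833  0.0145    ]
[0.48139067 0.24596039 0.20784564] 0.08523065391937164 [[-0.986, -0.165, -0.004], [-0.165, 0.986, -0.002], [0.004, -0.001, -1.0]]
[277.8 205.1] [261, 163, 33, 84, 2479] [0.50899279 0.25117229 0.02      ]
[ 24.1 258.3] [18, 250, 14, 17, 149] [ 0.65277589 -0.10403342  0.02      ]
[ 86.6 264.1] [78, 255, 18, 19, 237] [0.6316321  0.01620123 0.02      ]
[125.  266.8] [116, 258, 20, 19, 284] [0.62135367 0.07533907 0.02      ]
```

View pics/w6.png

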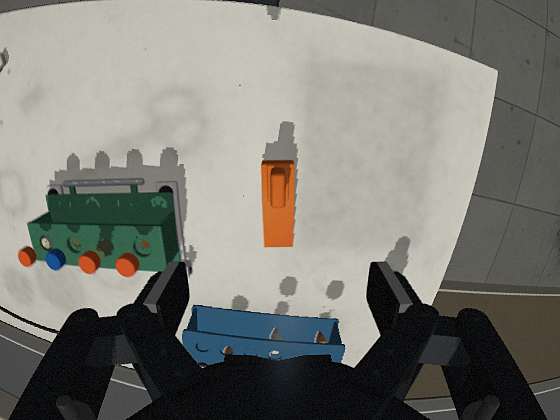

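Run:
```python
from h import *
import pickle
f,st=pickle.load(open("w6.pkl","rb"))
m=max(blobs(f["color"],*ORANGE,60),key=lambda b:b[1][4])[2]
for v in list(range(162,248,6))+list(range(242,249)):
    u=np.where(m[v])[0]
    if len(u): print(v,u.min(),u.max(),end=" | ")
v=np.where(m.any(1))[0];print(v.min(),v.max())
a=wonz(f,st,(264.5,v.max()+.5),.003);b=wonz(f,st,(293.5,v.max()+.5),.003);n=(a+b)/2
print("nose",a,b,np.linalg.norm(a-b),n)
for (u1,u2,vv,z) in((262,294,164,.024),):
    a2=wonz(f,st,(u1,vv),z);b2=wonz(f,st,(u2,vv),z);t=(a2+b2)/2;print("tail",a2,b2,np.linalg.norm(a2-b2),t)
d=(n-t)[:2];print("yaw",np.degrees(np.arctan2(d[1],d[0])),np.linalg.norm(d))
# tab top from brightness edges
h=cv2.cvtColor(f["color"],cv2.COLOR_RGB2HSV)[...,2]
for vv in(175,185,195,200):print(vv,h[vv,258:298].tolist())
print(h[158:215,278].tolist())
```

```text
168 262 293 | 174 262 293 | 180 262 293 | 186 262 293 | 192 262 293 | 198 262 293 | 204 263 293 | 210 263 293 | 216 263 293 | 222 264 293 | 228 264 292 | 234 264 292 | 240 264 292 | 246 265 291 | 242 265 292 | 243 265 292 | 244 265 292 | 245 264 292 | 246 265 291 | 163 246
nose [0.56768593 0.24513406 0.003     ] [0.56201532 0.2789218  0.003     ] 0.03426028523364473 [0.56485063 0.26202793 0.003     ]
tail [0.46685489 0.22769151 0.024     ] [0.46142369 0.25996499 0.024     ] 0.03272728729207891 [0.46413929 0.24382825 0.024     ]
yaw 10.243445518038746 0.10234257310348752
175 [199, 201, 209, 191, 203, 201, 199, 202, 195, 150, 205, 202, 134, 113, 143, 152, 158, 151, 155, 156, 155, 155, 154, 161, 157, 145, 115, 113, 128, 122, 110, 116, 184, 207, 199, 203, 152, 118, 124, 193]
185 [202, 199, 205, 193, 198, 201, 203, 203, 193, 170, 205, 208, 151, 147, 177, 194, 198, 202, 198, 194, 203, 198, 199, 201, 191, 175, 143, 105, 165, 208, 168, 196, 203, 203, 203, 206, 148, 118, 122, 195]
195 [199, 196, 201, 192, 195, 200, 202, 200, 202, 171, 191, 206, 152, 142, 176, 200, 199, 201, 201, 199, 203, 202, 198, 200, 193, 176, 145, 155, 208, 197, 161, 196, 204, 200, 201, 194, 148, 122, 129, 189]
200 [199, 199, 202, 188, 192, 202, 201, 199, 202, 192, 179, 191, 153, 138, 175, 197, 204, 200, 204, 198, 201, 200, 194, 198, 193, 178, 146, 152, 203, 199, 195, 194, 202, 199, 204, 197, 144, 135, 189, 190]
[133, 122, 94, 79, 78, 93, 120, 117, 126, 103, 80, 86, 82, 86, 82, 94, 129, 155, 185, 197, 196, 196, 197, 197, 198, 198, 200, 203, 199, 199, 201, 201, 199, 201, 203, 201, 200, 203, 203, 200, 199, 200, 201, 197, 202, 201, 201, 202, 196, 185, 193, 200, 200, 201, 203, 199, 201]
```

The wedge's nose edge is at (264–293, 246) and its tab top at (278,190). That puts the nose at (0.565, 0.262) and the tab at (0.483, 0.247), with yaw about 10°. The measured length is 102 mm against 103, and the width 34 mm. The bar passes through (0.517, 0.040).

Emit:
jog_arm(offset=[[-0.002, 0.001, 0.01], [0, 0, 0.03], [0, 0, 0.035], [0, 0, 0.035], [0, 0, 0.03], [0, 0, 0.01], [0, 0, 0], [0, 0, 0]], twist=[[0, 0, 0], [0, 0, 0], [0, 0, 0], [0, 0, 0], [0, 0, 0], [0, 0, 0], [0, 0, 0], [0, 0, 0]], hand=[1, 1, 1, 1, 1, 1, 1, 1])

```text
time: 9.83
ee_pos: [0.4843, 0.2466, 0.0602]
tcp_rot: [-0.0, -0.08, 0.997, -0.0]
wrist_force: [0.7, -0.4, 0.8]
opening: 0.0855
```

Run:
```python
from h import *
f,st=snap("w7"); print(st["ee_pos"],np.round(mat(st["tcp_rot"]),3).tolist())
m=max(blobs(f["color"],*ORANGE,60),key=lambda b:b[1][4]);print(m[0],m[1])
for X in([.4832,.2473,.058],[.5649,.262,.003]):print("pred",wproj(f,st,X))
cv2.imwrite("pics/c7.png",f["color"][100:400,100:460][...,::-1])
```

```text
[0.48433915 0.24658362 0.06021426] [[-0.987, -0.159, -0.001], [-0.159, 0.987, -0.001], [0.001, -0.0, -1.0]]
[276.8 265.1] [247, 205, 58, 119, 5656]
pred [278.63438414 263.05806788]
pred [280.17808198 322.85694566]
```

View pics/c7.png

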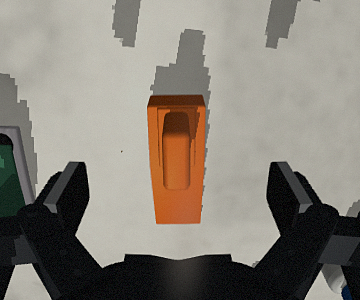

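The tab top is centred between the open fingers at about (276,260), within 1.5 mm of where I predicted it. I'll descend and grip.

Emit:
jog_arm(offset=[[0, 0, 0.015], [0, 0, 0.013], [0, 0, 0.003], [0, 0, 0], [0, 0, 0], [0, 0, 0], [0, 0, 0], [0, 0, 0]], twist=[[0, 0, 0], [0, 0, 0], [0, 0, 0], [0, 0, 0], [0, 0, 0], [0, 0, 0], [0, 0, 0], [0, 0, 0]], hand=[1, 1, 0.7, 0.4, 0.2, 0, 0, 0], newtons=60)

```text
time: 10.55
ee_pos: [0.4847, 0.2473, 0.0301]
tcp_rot: [0.001, -0.08, 0.997, 0.0]
wrist_force: [0.3, -0.4, 11.5]
opening: 0.0129
```

Emit:
jog_arm(offset=[[0, 0, 0], [0, 0, 0], [0, 0, 0], [0, 0, 0], [0, 0, 0], [0, 0, 0], [0, 0, 0], [0, 0, 0]], twist=[[0, 0, 0], [0, 0, 0], [0, 0, 0], [0, 0, 0], [0, 0, 0], [0, 0, 0], [0, 0, 0], [0, 0, 0]], hand=[0, 0, 0, 0, 0, 0, 0, 0])

```text
time: 11.22
ee_pos: [0.4847, 0.2473, 0.0301]
tcp_rot: [0.001, -0.08, 0.997, 0.0]
wrist_force: [-0.5, -0.1, 5.3]
opening: 0.013
```

Emit:
jog_arm(offset=[[0, 0, -0.003], [0, 0, -0.004], [0.01, 0, 0], [0.02, 0, 0], [0.024, 0, 0], [0.02, 0, 0], [0.015, 0, 0], [0.005, 0, 0]], twist=[[0, 0, 0], [0, 0, 0], [0, 0, 0], [0, 0, 0], [0, 0, 0], [0, 0, 0], [0, 0, 0], [0, 0, 0]], hand=[0, 0, 0, 0, 0, 0, 0, 0])

```text
time: 11.88
ee_pos: [0.3894, 0.2316, 0.0356]
tcp_rot: [-0.001, -0.081, 0.997, -0.0]
wrist_force: [-0.3, -0.1, -1.9]
opening: 0.013
```

Emit:
jog_arm(offset=[[0, -0.01, 0], [0, -0.025, 0], [0, -0.035, 0], [0, -0.035, 0], [0, -0.035, 0], [0, -0.03, 0], [0, -0.025, 0], [0, -0.015, 0]], twist=[[0, 0, 0], [0, 0, 0], [0, 0, 0], [0, 0, 0], [0, 0, 0], [0, 0, 0], [0, 0, 0], [0, 0, 0]], hand=[0, 0, 0, 0, 0, 0, 0, 0])

```text
time: 12.55
ee_pos: [0.4258, 0.0213, 0.0364]
tcp_rot: [0.0, -0.079, 0.997, -0.001]
wrist_force: [-0.2, -0.6, -0.8]
opening: 0.0132
```

Emit:
jog_arm(offset=[[0, 0, 0], [0, 0, 0], [0, 0, 0], [0, 0, 0], [0, 0, 0], [0, 0, 0], [0, 0, 0], [0, 0, 0]], twist=[[0, 0, 0], [0, 0, 0], [0, 0, 0], [0, 0, 0], [0, 0, 0], [0, 0, 0], [0, 0, 0], [0, 0, 0]], hand=[0, 0, 0, 0, 0, 0, 0, 0])

```text
time: 13.22
ee_pos: [0.4251, 0.0252, 0.0363]
tcp_rot: [0.0, -0.081, 0.997, 0.0]
wrist_force: [0.3, -0.6, -0.4]
opening: 0.0133
```

Run:
```python
from h import *
from workcell import grab_frame
f,st=snap("w8"); p=st["ee_pos"];R=mat(st["tcp_rot"]);print(p,np.round(R,3).tolist(),st["opening"],st["wrist_force"])
a=np.radians(9.5);B=np.array([.517,.0397]);d=p[:2]-B
print("rack rel bar x,y",d@[np.cos(a),np.sin(a)],d@[-np.sin(a),np.cos(a)])
s=grab_frame("side");q=proj(s,[.48,.04,.03]).astype(int)
A=cv2.resize(s["color"][q[1]-50:q[1]+50,q[0]-70:q[0]+50],(480,400),interpolation=cv2.INTER_CUBIC)
b=cv2.resize(f["color"][100:400,180:420],(320,400));cv2.imwrite("pics/c8.png",np.hstack([A,b])[...,::-1])
m=max(blobs(f["color"],*ORANGE,60),key=lambda b:b[1][4]);print(m[0],m[1]);v=np.where(m[2].any(1))[0];print("nose",wonz(f,st,(278,v.max()),.010),v.max())
print(q)
```

```text
[0.42513137 0.02515633 0.0363045 ] [[-0.987, -0.161, 0.0], [-0.161, 0.987, 0.0], [-0.0, 0.0, -1.0]] 0.01327946656686036 [ 0.28425057 -0.63964764 -0.37775528]
rack rel bar x,y -0.09300910524535094 0.0008184814996199021
[277.9 306.4] [256, 259, 44, 90, 2884]
nose [0.50427614 0.03882672 0.01      ] 348
[307 221]
```

View pics/c8.png

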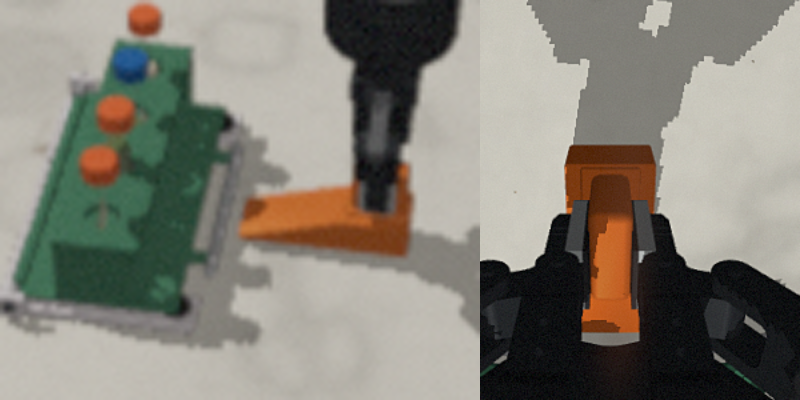

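In the side crop the wedge hangs level, about 6 mm up, with its nose just short of the middle of the bar and pointing at it. I'll set it down and start in.

Emit:
jog_arm(offset=[[0, 0, 0.003], [0, 0, 0.003], [0, 0, 0.001], [-0.004, 0, 0], [-0.006, 0, 0], [-0.006, 0, 0], [-0.004, 0, 0], [0, 0, 0]], twist=[[0, 0, 0], [0, 0, 0], [0, 0, 0], [0, 0, 0], [0, 0, 0], [0, 0, 0], [0, 0, 0], [0, 0, 0]], hand=[0, 0, 0, 0, 0, 0, 0, 0])

```text
time: 13.98
ee_pos: [0.4458, 0.028, 0.0301]
tcp_rot: [0.001, -0.08, 0.997, -0.0]
wrist_force: [0.8, -0.8, 4.0]
opening: 0.0128
```

Emit:
jog_arm(offset=[[-0.003, 0, 0], [-0.003, 0, 0], [-0.003, 0, 0], [-0.002, 0, 0], [-0.002, 0, 0], [-0.001, 0, 0], [0, 0, 0], [0, 0, 0]], twist=[[0, 0, 0], [0, 0, 0], [0, 0, 0], [0, 0, 0], [0, 0, 0], [0, 0, 0], [0, 0, 0], [0, 0, 0]], hand=[0, 0, 0, 0, 0, 0, 0, 0])

```text
time: 14.65
ee_pos: [0.4577, 0.0298, 0.03]
tcp_rot: [-0.001, -0.08, 0.997, -0.0]
wrist_force: [-8.7, -1.5, 10.1]
opening: 0.0132
```

Emit:
jog_arm(offset=[[-0.002, 0, 0], [-0.002, 0, 0], [-0.002, 0, 0], [-0.002, 0, 0], [-0.001, 0, 0], [0, 0, 0], [0, 0, 0], [0, 0, 0]], twist=[[0, 0, 0], [0, 0, 0], [0, 0, 0], [0, 0, 0], [0, 0, 0], [0, 0, 0], [0, 0, 0], [0, 0, 0]], hand=[0, 0, 0, 0, 0, 0, 0, 0])

```text
time: 15.32
ee_pos: [0.4666, 0.0312, 0.0301]
tcp_rot: [-0.001, -0.08, 0.997, -0.0]
wrist_force: [-8.8, -1.6, 10.1]
opening: 0.0132
```

```bash
cat > ang.py <<'E'
from h import *
from workcell import grab_frame,robot
a=np.radians(9.5);ex=np.array([np.cos(a),np.sin(a),0]);ey=np.array([-np.sin(a),np.cos(a),0]);O=np.array([.5762,.0496,0])
def tilt(P,th):  # about hinge, front rising
    r=P-O;x,y,z=r@ex,r@ey,r[2];dx,dz=x-.05,z-.016
    return O+ex*(.05+dx*np.cos(th)+dz*np.sin(th))+ey*y+np.array([0,0,.016-dx*np.sin(th)+dz*np.cos(th)])
def cen(img,c0,near):
    h=cv2.cvtColor(img,cv2.COLOR_RGB2HSV);m=cv2.inRange(h,*c0);n,l,s,c=cv2.connectedComponentsWithStats(m)
    ok=[i for i in range(1,n) if 25<s[i][4]<120];i=min(ok,key=lambda i:np.hypot(*(c[i]-near)));return c[i],s[i][4]
for n in("side","top"):
    f0=np.load(n+"0.npz");f=grab_frame(n);cv2.imwrite(f"pics/{n}_l.png",f["color"][...,::-1])
    for col,y in((ORANGE,.0675),(BLUE,-.0225),(ORANGE,-.0675)):
        P=O+ey*y+[0,0,.1];u=proj(f0,P);c0,a0=cen(f0["color"],col,u);c1,a1=cen(f["color"],col,u)
        J=(proj(f0,tilt(P,.05))-u)/.05;d=c1-c0
        print(n,y,a0,a1,"shift",np.round(d,2),"per rad",np.round(J,0),"angle",round(float(J@d/(J@J)),3))
st=robot.read_state();p=st["ee_pos"];d=(p-O)@np.c_[ex,ey]
print("tcp",p,"rel bar",d[0]+.06,d[1],"F",st["wrist_force"],"nose est past bar",d[0]+.06+.083-.0015)
E
python3 ang.py
```

```text
side 0.0675 70 70 shift [-1.41 -0.93] per rad [-38. -20.] angle 0.039
side -0.0225 63 60 shift [-1.3  -0.63] per rad [-36. -19.] angle 0.035
side -0.0675 41 40 shift [-1.56 -0.76] per rad [-35. -19.] angle 0.044
top 0.0675 57 59 shift [-0.09 -1.18] per rad [ -7. -36.] angle 0.032
top -0.0225 56 55 shift [-0.07 -1.76] per rad [ -6. -37.] angle 0.047
top -0.0675 58 56 shift [-0.29 -1.5 ] per rad [ -5. -37.] angle 0.041
tcp [0.46655343 0.03124307 0.0300591 ] rel bar -0.05117259682111232 -8.270133237908012e-06 F [-8.50257882 -2.47151312  8.75480739] nose est past bar 0.030327403178887685
```

Emit:
jog_arm(offset=[[-0.001, 0, 0], [-0.0005, 0, 0], [0, 0, 0], [0, 0, 0], [0, 0, 0], [0, 0, 0], [0, 0, 0], [0, 0, 0]], twist=[[0, 0, 0], [0, 0, 0], [0, 0, 0], [0, 0, 0], [0, 0, 0], [0, 0, 0], [0, 0, 0], [0, 0, 0]], hand=[0, 0, 0, 0, 0, 0, 0, 0])

```text
time: 16.08
ee_pos: [0.4679, 0.0315, 0.0301]
tcp_rot: [-0.001, -0.08, 0.997, -0.0]
wrist_force: [-9.2, -1.1, 11.2]
opening: 0.013
```

```bash
python3 ang.py
python3 - <<'E'
import cv2
from h import *
f,st=snap("w9");s=cv2.imread("pics/side_l.png")
A=cv2.resize(s[165:265,225:345],(480,400),interpolation=cv2.INTER_CUBIC);b=cv2.resize(f["color"][100:400,180:420][...,::-1],(320,400))
cv2.imwrite("pics/c9.png",np.hstack([A,b]))
E
```

```text
side 0.0675 70 70 shift [-1.41 -0.93] per rad [-38. -20.] angle 0.039
side -0.0225 63 61 shift [-1.33 -0.7 ] per rad [-36. -19.] angle 0.037
side -0.0675 41 36 shift [-1.57 -1.02] per rad [-35. -19.] angle 0.047
top 0.0675 57 58 shift [-0.12 -1.37] per rad [ -7. -36.] angle 0.037
top -0.0225 56 57 shift [-0.3  -1.85] per rad [ -6. -37.] angle 0.051
top -0.0675 58 56 shift [-0.33 -1.65] per rad [ -5. -37.] angle 0.045
tcp [0.46784809 0.03144529 0.03003386] rel bar -0.049862324584402415 -2.2504078068145278e-05 F [-9.91278091 -1.63702093 10.58254519] nose est past bar 0.03163767541559759
```

View pics/c9.png

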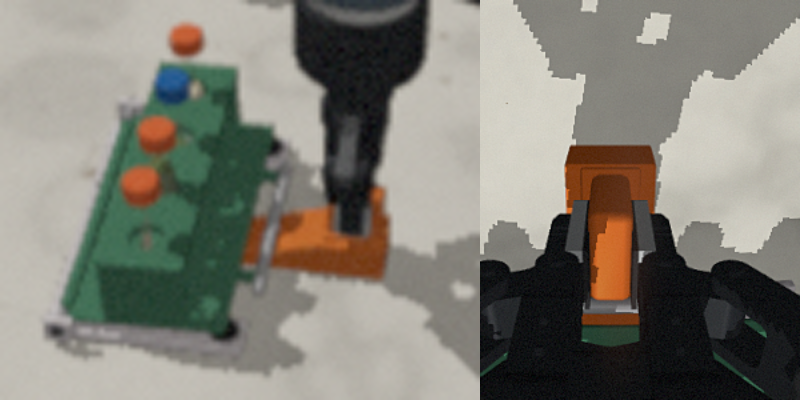

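The side crop shows the wedge under the raised bar, level and gripped by its tab. All four caps are seated and the gripper is clear of the tray. I'm handing in.

```bash
python3 -c "
from workcell import robot
print(robot.hand_in());s=robot.read_state();print(s['time'],s['ee_pos'],s['wrist_force'],s['opening'])"
```

```text
the job is handed in; nothing more can be done
None
the job is handed in; nothing more can be done
```

The spare tube is in the tray's empty pocket (second from the left) and let go. The orange wedge is under the steel bar and still gripped at 60 N, with the tray's front raised. I handed in at about 16 s of the 53 s allowed; no verdict is reported.

- **Spare tube:** its cap was about 0.5 mm from the point midway between its two neighbours, at the same height as the others. I checked this before touching the wedge.
- **Tray lift:** the cap shifts in the two fixed cameras gave 0.037 to 0.051 rad, mean about 0.043 rad, or roughly 4.7 mm at the bar. The wedge's position gave about 4.5 mm, so the two methods agree.
- **Last checks:** the tool was level, and in the last picture the wedge looked flat with the gripper clear of the tray. The wrist force was about 10 N back along the push and 11 N up, so the wedge is pressed slightly onto the desk.
- **Not measured:** the contact forces themselves. I didn't measure the beaker, eraser and dropper bottle again, but the arm never came near them.

I viewed nine pictures; no check failed.

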